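Lock the plug back into the dust box

ROBOT

A 7-joint arm with a two-finger parallel gripper is mounted at the origin on the work surface. World frame = base frame: x ahead of the robot, y to its left, z up, the work surface at z = 0. Lengths are in m, angles in rad, forces in N, time in s.
With the tool pointing down it reaches from about 0.425 to 0.925 m from the base axis. Payload 6.8 kg.
Tool frame: the origin (TCP) lies at the very end of the fingers, on their centre line; the grasp point (between the pads) lies 19 mm behind it; z points along the fingers, x is the direction in which the jaws open and shut, and the axes are right-handed (so a half turn about z gives the same grasp; the last joint's range is limited). The gripper opens to 85 mm and grips with 20 to 120 N. Pads are 22 mm wide; open, the fingers measure 114 mm over their backs; the gripper's body (76 mm by 85 mm) begins 54 mm behind the grasp point. The pads swing forward as they close: fully open they stand 13 mm farther back than shut.
Start: joints at [1.008, 0.477, 0.022, 1.555, -0.011, 1.109, -0.083], TCP at [0.297, -0.606, 0.231] pointing down, gripper open.
Joint ranges: [-2.96, 2.96], [-0.34, 2.1], [-1.41, 1.46], [0.24, 2.44], [-1.37, 4.51], [0.17, 1.92], [-2.96, 2.96]. Speed limits (rad/s): [2.39, 2.39, 3.14, 3.14, 3.14, 3.14, 3.14].

INTERFACE

Orientations are given as a unit quaternion [w, x, y, z].
In Python, from station import bot gives the robot as it stands.
- The arm moves only by the shell command python3 -m creep 'ROWS' [FORCE]. ROWS is JSON, a list that holds one entry, the list of rows, each a list of 7 numbers: the shift along the tool's x, y, z in cm, then the turn, a rotation vector about the tool's x, y, z in rad, then the opening, from 0 (shut) to 1 (fully open). In form: [[[dx, dy, dz, wx, wy, wz, claw], ...]]. A call has 1 to 10 rows; each row is the pose to reach, as a shift and turn from the pose commanded when the call began, along the tool's axes at that moment; what a row does not reach only later rows make up. A row lasts 1/8 s, in which the tool goes at most 62.5 mm and 10.7 degrees, less where a joint would pass 70% of its speed; a pose out of reach is approached as far as the arm can. A call with a gripper value outside its range is refused whole. The fingers move at their own pace and stop on an object; FORCE is the grip in N (left out, the last holds). Time passes only in rows, so rows that repeat a pose let the fingers close. It gives the time, the measured TCP pose, the force and the opening at its end, in the units of the state.
- bot.get_obs(): the state, without advancing time (a new reading comes with each control period).
- bot.read_camera(name): name is "scene" or "side" or "wrist"; returns (picture, depth): 384x512x3 uint8, blue, green, red; 384x512 float32, m along the optical axis (not along the pixel's ray), 0 where there is no reading.
- bot.calibration(name): a dict with "mtx" (3x3 intrinsics, pixels), "dist_coeffs" ([k1, k2, p1, p2, k3] as OpenCV has them; the pictures are not rectified), "rvec" (rotation vector, rad) and "tvec" (3), from world to camera coordinates, as OpenCV has them. Camera axes: x right, y down, z forward; pixel columns grow to the right and rows downward; lengths in m; the calibration is good to about 2 mm. A picture is of the moment at which its call begins: read the wrist's pose just before it. calibration takes no time and is no camera call; for the wrist camera it gives the pose at the moment of the call.
- bot.hand_in(): hands the job in, once; it reports no verdict.
Trained networks look in the newest picture that a camera, given by its name, has taken for a name from the list of things; names that differ only in an ending like _2 or _b are one class to them, and where a whole thing is asked for, a point or a joint stands for the part that bears it (a point fixed in the world has none). Each returns a list of dicts, best first, with "p" (0 to 1); they miss things now and then, are a little off and sometimes report something else, mostly with a low value. They report only what shows in the picture. A call takes as long as a camera call. They do not tell look-alikes from the thing itself.
- bot.find_in(camera, label): "xy" ([column, row] in pixels, amid what is visible of it).
- bot.silhouettes(camera, label): "mask" (384x512 bool, what is visible of it) and "xy" ([column, row] in pixels, amid what is visible of it).
The state is a dict: "t": time; "q": joint angles; "joint_vel": joint speeds; "joint_torque": joint torques, N m; "eef_pos": TCP position; "tool_rot": TCP orientation; "contact_force": force on the tool from outside, world axes, zero at the start; "torque": the same for the moment, N m; "gripper_width": opening from 0.0 (shut) to 1.0 (fully open).
Only numpy, scipy, OpenCV 4.12 (cv2) and the standard library are available. Lean on these libraries where they do the work, as an engineer would, in place of code of your own. Each camera call takes 0.05 s, during which the arm holds its last target.

TASK

The workshop's dust box has been emptied and needs closing: take the larger of the two bayonet plugs, line its two lugs up with the two slots in the box's round mouth and push it down until its flange sits on the box. Then twist it clockwise, seen from above, as far as it goes, so that the lugs lock under the rim, and let go. Leave the smaller plug standing where it is.

Things in the scene. Friction and masses are not known exactly. Their poses are not given: they have to be found in the camera images.
- plug_grip (a point): Larger plug, loose, upright, 72 mm high: neck 52 across, 24 high; at its foot two opposite steel lugs 14 wide, 8 high, reaching 46 from the axis; flange 76 across, 6 thick; on it an aluminium grip bar 60 long, 18 wide, 42 high. Point: centre of the bar, on the axis, 51 above the foot, 27 above the flange's underside. x along bar and lugs (half turn is the same), y across the bar, z up. 0.15 to 0.3 kg.
- port_mouth (a point): Centre of the round mouth, level with the box's top, 60 mm above the bench. Mouth 64 mm across in a lip 12 thick; two opposite slots along x, 30 wide, reaching 53 from the centre. z up. Lugs in slots, the plug drops in freely till its flange rests on the lip (bar centre 27 above this point), then turns easily: about 70 deg clockwise from above to a firm stop, 20 deg anticlockwise.
- dust_box: The dust box, fixed on the bench: 160 x 160 x 60 mm, grey with an aluminium top that has the round mouth in its middle. A steel pipe stub, 50 mm across and 35 mm long, sticks out of its +x side, so it points the same way as the slots. Origin: centre of the underside; z up.
- small_plug_grip (a point): Smaller plug, to be left alone, loose and upright on the bench, 55 mm high: flange 48 mm across, lugs reaching 28 mm from the axis, aluminium grip bar 34 mm long, 12 mm wide, 30 mm high. Point: centre of its grip bar, 40 mm above its foot; x along the bar, z up.
Things that resemble listed ones, but are neither listed nor needed, are in the scene too. What is shaped like the part that bears plug_grip but blue or orange is not meant.

How it is judged:
By the outcome, as a careful person would: the job done as asked, in the order asked, and still so for the second after the job is handed in, with the robot touching nothing.
It also fails if it takes over 38 s, if anything falls off the work surface, if the arm or the gripper's body presses on something with over 40 N, if the wrist force passes 120 N, or if a joint passes its speed limit or range.

## Working session

There is one attempt and no reset: what is moved stays moved. The work goes in short steps, Python scripts to look and compute and a shell command to move; the robot and the scene stay as the last step left them, time stands still between calls to the robot, and variables do not carry over. Pictures are saved under pics/ and viewed, and the job is handed in when it is done.

```bash
ls; mkdir -p pics
python3 - <<'E'
from station import bot
import cv2
for c in ("scene","side","wrist"):
    im,d=bot.read_camera(c); cv2.imwrite(f"pics/a_{c}.png",im)
    k=bot.calibration(c); print(c,k)
    for l in ("plug_grip","port_mouth","dust_box","small_plug_grip"):
        try: print(l,[(r["xy"],round(r["p"],2)) for r in bot.find_in(c,l)])
        except Exception as e: print(l,e)
print(bot.get_obs())
E
```

```text
pics
scene {'mtx': array([[369.67047252,   0.        , 255.4372344 ],
       [  0.        , 369.67047252, 189.86195492],
       [  0.        ,   0.        ,   1.        ]]), 'dist_coeffs': array([-0.07500238,  0.        ,  0.        ,  0.        ,  0.        ]), 'rvec': array([ 0.76633894,  2.79860636, -0.75900758]), 'tvec': array([ 0.32397925, -0.26108134,  1.13922913])}
plug_grip [([288.8, 258.6], 0.98), ([318.0, 315.9], 0.71), ([342.3, 244.9], 0.62)]
port_mouth [([159.6, 128.8], 0.71)]
dust_box [([238.2, 195.5], 0.7), ([162.3, 132.3], 0.57)]
small_plug_grip [([241.0, 195.7], 0.72)]
side {'mtx': array([[401.54667822,   0.        , 255.9655137 ],
       [  0.        , 401.54667822, 196.05275316],
       [  0.        ,   0.        ,   1.        ]]), 'dist_coeffs': array([-0.13789136,  0.        ,  0.        ,  0.        ,  0.        ]), 'rvec': array([ 0.19824158, -2.72960684,  1.44200872]), 'tvec': array([0.46951058, 0.03430662, 1.19817119])}
plug_grip [([297.0, 264.7], 0.95), ([217.7, 292.9], 0.73), ([238.1, 252.1], 0.58)]
port_mouth [([235.1, 153.0], 0.6)]
dust_box [([232.9, 153.0
[... 509 characters left out ...]
9374 ,  0.47695703,  0.02239187,  1.55538325, -0.01147553,
        1.10931733, -0.08311385]), 'joint_vel': array([ 1.02589809e-03, -5.80872134e-04, -8.23142459e-05, -5.62461886e-05,
       -7.53800002e-04, -4.96460626e-05,  1.07349611e-03]), 'joint_torque': array([-9.15268247e-04, -5.96234787e+01,  1.60597634e+00, -2.81523889e+01,
        1.25359787e-02,  1.42166900e-03,  5.96424729e-05]), 'eef_pos': array([ 0.29650554, -0.60641559,  0.23134368]), 'tool_rot': array([ 1.60990272e-05,  8.48301471e-01, -5.29513563e-01,  2.74555097e-05]), 'contact_force': array([-0.45795172,  0.23422281, -1.31498792]), 'torque': array([-0.03446576, -0.00060949,  0.02533099]), 'gripper_width': 1.0023419412004229}
```

View pics/a_scene.png

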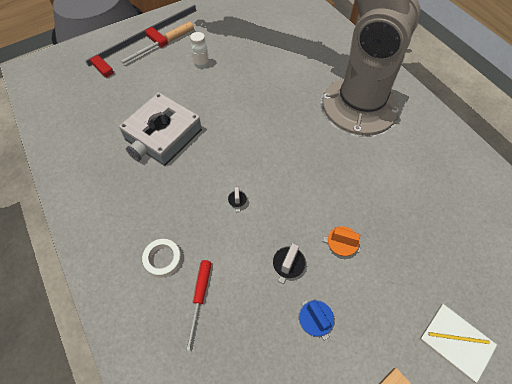

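View pics/a_side.png

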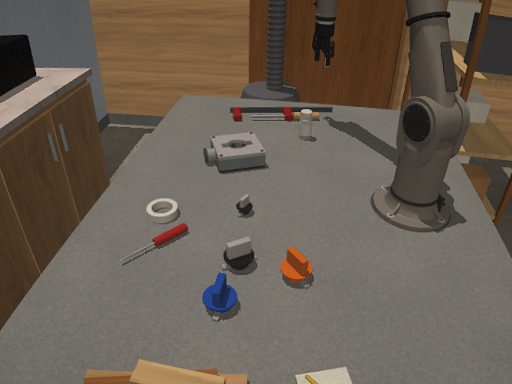

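Scene picture candidates: black and aluminium plug (288,259), orange (343,242), blue (317,317), and the small plug (238,198). The one at (288,259) fits: it is large, has an aluminium bar and a black flange, and is neither blue nor orange. The box is at (160,128) with its pipe towards (135,151). I'll confirm with a crop and measure.

```bash
cat > h.py <<'E'
import numpy as np, cv2
from station import bot
def cloud(cam,d,k=None):
    k=k or bot.calibration(cam)
    H,W=d.shape; u,v=np.meshgrid(np.arange(W),np.arange(H))
    n=cv2.undistortPoints(np.stack([u,v],-1).reshape(-1,1,2).astype(np.float64),k["mtx"],k["dist_coeffs"]).reshape(H,W,2)
    P=np.dstack([n[...,0]*d,n[...,1]*d,d]); R=cv2.Rodrigues(k["rvec"])[0]
    return (P-k["tvec"])@R
def proj(cam,p,k=None):
    k=k or bot.calibration(cam)
    return cv2.projectPoints(np.atleast_2d(p).astype(float),k["rvec"],k["tvec"],k["mtx"],k["dist_coeffs"])[0][:,0]
def rect(pts):
    (c,(w,h),a)=cv2.minAreaRect((pts*1000).astype(np.float32)); 
    if w<h: w,h,a=h,w,a+90
    return c,(w,h),(a+90)%180-90
E
python3 - <<'E'
from h import *
for c,pp,bp in (("scene",(288,259),(160,128)),("side",(238,253),(237,150))):
    im,d=bot.read_camera(c); k=bot.calibration(c); W=cloud(c,d,k)
    cr=[cv2.resize(im[y-30:y+30,x-30:x+30],(380,380),interpolation=cv2.INTER_CUBIC) for x,y in (pp,(bp[0],bp[1]+3))]
    cv2.imwrite(f"pics/b_{c}.png",np.hstack(cr))
    bench=W[200:330,150:230][...,2]; print(c,"bench z",np.nanmedian(bench))
    def box(x,y,r): return W[y-r:y+r,x-r:x+r].reshape(-1,3)
    P=box(*pp,28); 
    b=P[(P[:,2]>.062)&(P[:,2]<.078)]; print("bar",len(b),rect(b[:,:2]),b.mean(0))
    for l in ("plug_grip",):
        for r in bot.silhouettes(c,l):
            m=r["mask"]; Q=W[m]; print(r["p"],r["xy"],"all z range",np.percentile(Q[:,2],[2,50,98]),Q.mean(0))
    T=box(*bp,45); t=T[(abs(T[:,2]-.06)<.006)]; print("top",len(t),rect(t[:,:2]))
    s=box(237,198,14) if c=="scene" else box(244,207,12); s=s[s[:,2]>.02]; print("small",s.mean(0),s[:,2].max())
E
```

```text
scene bench z 0.001176799714215146
bar 218 ((474.5646667480469, 315.6162414550781), (60.388179779052734, 18.020524978637695), 34.53749465942383) [0.47532207 0.31644386 0.07202237]
0.87 [318.5, 318.3] all z range [0.00554061 0.03130185 0.07398144] [0.49819592 0.45418146 0.04490386]
0.66 [286.5, 259.6] all z range [0.00228542 0.03132381 0.07421696] [0.47926866 0.31858969 0.04081358]
0.63 [341.9, 243.0] all z range [0.00443581 0.03233527 0.07445006] [0.34338645 0.34347773 0.05116698]
top 2250 ((586.5523681640625, -196.7573699951172), (197.5821075439453, 163.78236389160156), 23.101009368896484)
small [0.49754276 0.11236432 0.04289967] 0.8491932928072333
side bench z 0.0022505336348016885
bar 281 ((487.859619140625, 367.6974792480469), (157.66574096679688, 47.256690979003906), 75.0269546508789) [0.47792303 0.3491829  0.07172427]
0.87 [294.0, 263.9] all z range [0.00723587 0.0341625  0.07523763] [0.33485242 0.35018162 0.04422962]
0.59 [219.0, 293.5] all z range [0.00352532 0.03233806 0.07474648] [0.4898812  0.46424255 0.04248897]
0.58 [239.2, 252.8] all z range [0.0061234  0.03594496 0.0757697 ] [0.47182871 0.3287739  0.04585815]
top 957 ((585.8983154296875, -194.43130493164062), (193.06288146972656, 168.91632080078125), 24.51909637451172)
small [0.49184577 0.12718912 0.04621077] 0.6965853381088692
```

```bash
python3 -c "
import cv2,numpy as np
a=cv2.imread('pics/b_scene.png');b=cv2.imread('pics/b_side.png')
cv2.imwrite('pics/b2.png',cv2.resize(np.vstack([a,b]),(600,600)))"
```

```text
(no output)
```

View pics/b2.png

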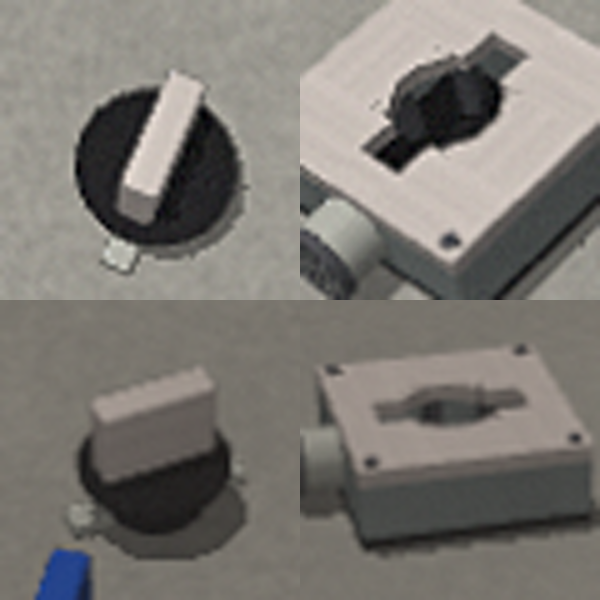

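The crop shows an aluminium bar on a black flange with steel lugs, so this is the plug meant. The slots line up with the pipe. Next: refine the box pose and the plug from the side camera.

Run:
```python
from h import *
from scipy.optimize import minimize
for c,pp,bp in (("scene",(288,259),(160,128)),("side",(238,250),(237,150))):
    im,d=bot.read_camera(c); k=bot.calibration(c); W=cloud(c,d,k)
    P=W.reshape(-1,3); 
    b=P[(P[:,2]>.062)&(P[:,2]<.080)&(np.hypot(P[:,0]-.4746,P[:,1]-.3156)<.04)]; print(c,"bar",len(b),rect(b[:,:2]))
    t=P[(abs(P[:,2]-.061)<.004)&(np.hypot(P[:,0]-.58,P[:,1]+.2)<.125)]
    # best square 160: find angle/center by maximizing inliers
    # minAreaRect with outlier trimming: 
    best=None
    for a in np.radians(np.arange(0,90,.5)):
        R=np.array([[np.cos(a),np.sin(a)],[-np.sin(a),np.cos(a)]]); q=t[:,:2]@R.T
        lo,hi=np.percentile(q,1.0,axis=0),np.percentile(q,99.0,axis=0)
        A=np.prod(hi-lo)
        if best is None or A<best[0]: best=(A,np.degrees(a),hi-lo,((hi+lo)/2)@R)
    print("top",len(t),best)
    pipe=P[(P[:,2]>.01)&(P[:,2]<.05)&(np.hypot(P[:,0]-.58,P[:,1]+.2)>.095)&(np.hypot(P[:,0]-.58,P[:,1]+.2)<.13)]; print("pipe",len(pipe),np.median(pipe,0) if len(pipe) else 0)
    # hole points: below top within r<.06, footprint on lip plane
    C=best[3]; o=-cv2.Rodrigues(k["rvec"])[0].T@k["tvec"]
    hp=P[(P[:,2]<.053)&(P[:,2]>-.02)]; s=(.0615-o[2])/(hp[:,2]-o[2]); f=o+(hp-o)*s[:,None]; f=f[np.hypot(*(f[:,:2]-C).T)<.062]
    print("hole",len(f),rect(f[:,:2]))
    for r in bot.silhouettes(c,"port_mouth")[:2]:
        ys,xs=np.nonzero(r["mask"]); n=cv2.undistortPoints(np.c_[xs,ys].reshape(-1,1,2).astype(float),k["mtx"],k["dist_coeffs"])[:,0]
        ray=np.c_[n,np.ones(len(n))]@cv2.Rodrigues(k["rvec"])[0]; g=o+ray*((.061-o[2])/ray[:,2])[:,None]; print("mouth sil",r["p"],rect(g[:,:2]))
```

```text
scene bar 221 ((474.3682556152344, 315.5539245605469), (60.28721618652344, 18.136985778808594), 34.76551818847656)
top 2136 (np.float64(0.025374710292334037), np.float64(23.5), array([0.15889974, 0.15969007]), array([ 0.57125228, -0.2030857 ]))
pipe 309 [ 0.61340596 -0.14835917  0.03175067]
hole 382 ((570.93896484375, -198.6278076171875), (99.2938232421875, 57.30252456665039), 4.860183238983154)
mouth sil 0.61 ((588.0845336914062, -177.35723876953125), (216.6027374267578, 203.58998107910156), 22.99784278869629)
side bar 200 ((474.35400390625, 316.4082336425781), (57.80815505981445, 20.29322052001953), 36.91331100463867)
top 882 (np.float64(0.025068104028151735), np.float64(23.5), array([0.15570799, 0.16099433]), array([ 0.57083251, -0.20079209]))
pipe 224 [ 0.59164689 -0.14563887  0.0308555 ]
hole 104 ((568.956298828125, -193.94264221191406), (93.00846862792969, 45.20454788208008), 9.544804573059082)
mouth sil 0.86 ((574.2533569335938, -149.27430725097656), (260.9891662597656, 207.56063842773438), -66.20935249328613)
```

Run:
```python
from h import *
out=[]
for c,w in (("scene",(90,75)),("side",(190,95))):
    im,d=bot.read_camera(c); k=bot.calibration(c); W=cloud(c,d,k)
    if c=="scene": print(W[151,135],W[148,137])
    S=5; ims=[]
    M=np.array([.571,-.202,.060]); 
    for a,col in ((113.5,(0,255,0)),):
        pts=[]
        a=np.radians(a);X=np.array([np.cos(a),np.sin(a)]);Y=np.array([-X[1],X[0]])
        loc=[]
        th=np.arctan2(.015,np.sqrt(.032**2-.015**2))
        for t in np.linspace(th,np.pi-th,20): loc.append((.032*np.cos(t),.032*np.sin(t)))
        loc+=[(-.051,.015),(-.051,-.015)]
        for t in np.linspace(np.pi+th,2*np.pi-th,20): loc.append((.032*np.cos(t),.032*np.sin(t)))
        loc+=[(.051,-.015),(.051,.015)]
        f=lambda L,o,z:proj(c,[[*(o+x*X+y*Y),z] for x,y in L],k)
        pol=[f(loc,M[:2],.06),f([(.08,.08),(-.08,.08),(-.08,-.08),(.08,-.08)],M[:2],.06),f([(.08,0),(.115,0)],M[:2],.032)]
        o=np.array([.4744,.3158]);b=np.radians(35);X=np.array([np.cos(b),np.sin(b)]);Y=np.array([-X[1],X[0]])
        pol2=[f([(.03,.009),(-.03,.009),(-.03,-.009),(.03,-.009)],o,.072),f([(.046,.007),(.046,-.007)],o,.008),f([(-.046,.007),(-.046,-.007)],o,.008)]
    for x0,y0,ps in ((M,0,pol),(0,0,pol2)):
        cx,cy=np.vstack(ps).mean(0).astype(int); R=50 if ps is pol else 30; S=400//(2*R)
        cr=cv2.resize(im[cy-R:cy+R,cx-R:cx+R],(400,400),interpolation=cv2.INTER_NEAREST); sc=400/(2*R)
        for p in ps: cv2.polylines(cr,[((p-[cx-R,cy-R]+.5)*sc).astype(np.int32)],True,(0,255,0),1)
        ims.append(cv2.resize(cr,(300,300)))
    out.append(np.hstack(ims))
cv2.imwrite("pics/c.png",np.vstack(out))
```

```text
[ 0.66606246 -0.14600891  0.05302023] [ 0.65755411 -0.15609414  0.04899531]
```

View pics/c.png

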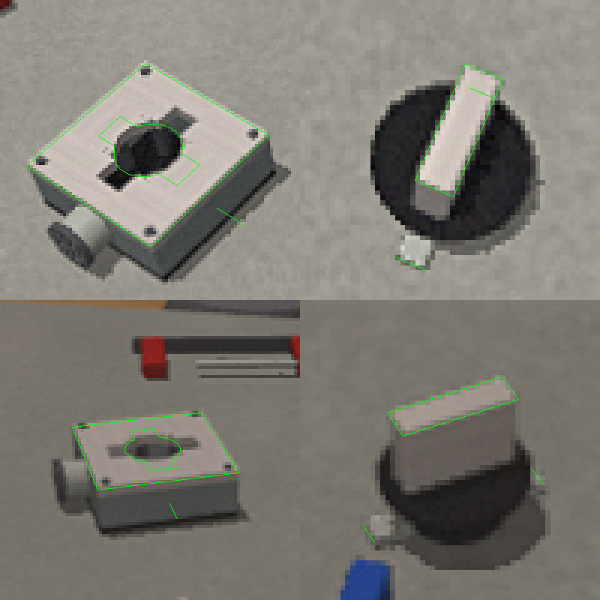

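Overlay (pics/c.png): the box square, bar and lugs fit both views. The slots and pipe lie along 23.5°, perpendicular to my test outline. So the plug is at (0.4744, 0.3158) with its bar at 35°, and the mouth at (0.571, -0.202).

```bash
cat >> h.py <<'E'
from scipy.spatial.transform import Rotation as Ro
def go(p,yaw,o=None):
    o=o or bot.get_obs(); q=o["tool_rot"]; R=Ro.from_quat([q[1],q[2],q[3],q[0]])
    a=np.radians(yaw); x=np.array([np.cos(a),np.sin(a),0]); z=np.array([0,0,-1.]); T=Ro.from_matrix(np.c_[x,np.cross(z,x),z])
    print("cm",np.round(R.inv().apply(np.array(p)-o["eef_pos"])*100,2),"rot",np.round((R.inv()*T).as_rotvec(),4))
def st():
    o=bot.get_obs(); q=o["tool_rot"]; R=Ro.from_quat([q[1],q[2],q[3],q[0]]).as_matrix()
    print("t",round(o["t"],2),"pos",np.round(o["eef_pos"],4),"yaw",round(np.degrees(np.arctan2(R[1,0],R[0,0])),2),"tilt",np.round(R[:2,2],4),"F",np.round(o["contact_force"],1),"M",np.round(o["torque"],2),"g",round(o["gripper_width"],3),"q",np.round(o["q"],2))
E
python3 -c "
from h import *
st(); go((.6,-.15,.22),-60); go((.4744,.3158,.16),-55)"
```

```text
t 1.25 pos [ 0.2965 -0.6064  0.2313] yaw -63.94 tilt [-0.      0.0001] F [-0.4  0.2  0.5] M [ 0.05  0.03 -0.01] g 1.002 q [ 1.01  0.48  0.02  1.56 -0.01  1.11 -0.08]
cm [-27.67 -47.31   1.13] rot [-0.      0.     -0.0688]
cm [-75.03 -56.49   7.13] rot [-0.      0.     -0.1561]
```

```bash
python3 -m creep '[[[-27.7,-47.3,1.1,0,0,-0.069,1],[-27.7,-47.3,1.1,0,0,-0.069,1],[-27.7,-47.3,1.1,0,0,-0.069,1],[-27.7,-47.3,1.1,0,0,-0.069,1],[-27.7,-47.3,1.1,0,0,-0.069,1],[-27.7,-47.3,1.1,0,0,-0.069,1],[-27.7,-47.3,1.1,0,0,-0.069,1],[-27.7,-47.3,1.1,0,0,-0.069,1],[-75.0,-56.5,6,0,0,-0.156,1],[-75.0,-56.5,6,0,0,-0.156,1]]]' 50; python3 -c "
from h import *
st(); go((.4744,.3158,.17),-55)"
```

```text
t: 2.5
eef_pos: [0.5494, -0.0657, 0.2091]
tool_rot: [-0.0, 0.887, -0.461, 0.0]
contact_force: [0.4, 0.4, 0.7]
gripper_width: 1.002
t 2.5 pos [ 0.5494 -0.0657  0.2091] yaw -54.93 tilt [0.0006 0.0002] F [0.4 0.4 0.7] M [ 0.03 -0.1  -0.04] g 1.002 q [ 0.2   0.31 -0.24  1.86  0.09  0.98 -1.03]
cm [-35.54 -15.78   3.91] rot [-0.0006 -0.0002  0.0011]
```

```bash
python3 -m creep '[[[-35.5,-15.8,3.9,0,0,0,1],[-35.5,-15.8,3.9,0,0,0,1],[-35.5,-15.8,3.9,0,0,0,1],[-35.5,-15.8,3.9,0,0,0,1],[-35.5,-15.8,3.9,0,0,0,1],[-35.5,-15.8,3.9,0,0,0,1],[-35.5,-15.8,3.9,0,0,0,1],[-35.5,-15.8,3.9,0,0,0,1],[-35.5,-15.8,3.9,0,0,0,1],[-35.5,-15.8,3.9,0,0,0,1]]]'
python3 - <<'E'
from h import *
st(); im,d=bot.read_camera("wrist"); k=bot.calibration("wrist"); W=cloud("wrist",d,k).reshape(-1,3)
b=W[(abs(W[:,2]-.072)<.006)&(np.hypot(W[:,0]-.4746,W[:,1]-.3156)<.045)]; print(len(b),rect(b[:,:2]) if len(b) else 0)
cv2.imwrite("pics/d.png",im); print(proj("wrist",[.4744,.3158,.072],k)); go((.4744,.3158,.038),-55)
E
```

```text
t: 3.75
eef_pos: [0.4762, 0.3115, 0.1703]
tool_rot: [0.0, 0.886, -0.463, 0.0]
contact_force: [-0.1, 0.3, 1.1]
gripper_width: 1.001
t 3.75 pos [0.4762 0.3115 0.1703] yaw -55.19 tilt [ 0.0006 -0.0009] F [-0.1  0.3  1.1] M [-0.02  0.03 -0.02] g 1.001 q [-0.38  0.4  -0.39  1.85  0.19  0.93 -1.82]
1230 ((475.24169921875, 316.5514831542969), (59.62946319580078, 17.55924415588379), 33.9664421081543)
[[247.69072324 190.08397855]]
cm [-0.43 -0.09 13.23] rot [-0.     -0.0008 -0.0028]
```

View pics/d.png

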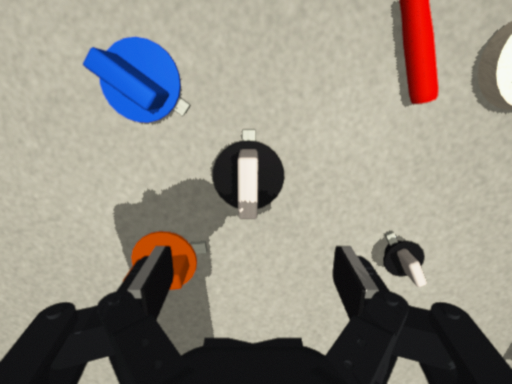

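Wrist picture: the plug is under the hand, bar near (248,180), with clear space between the fingers. The measurement agrees within 1 mm, so I'll descend.

```bash
python3 -m creep '[[[-0.3,0,8,0,0,0.005,1],[-0.4,0,8,0,0,0.005,1],[-0.4,0,8,0,0,0.005,1],[-0.4,0,8,0,0,0.005,1]]]'; python3 -c "
from h import *
st(); go((.4748,.3162,.038),-55.5)"
```

```text
t: 4.3
eef_pos: [0.4739, 0.3176, 0.0919]
tool_rot: [-0.001, 0.886, -0.464, 0.001]
contact_force: [0.0, -0.1, 1.0]
gripper_width: 1.002
t 4.3 pos [0.4739 0.3176 0.0919] yaw -55.3 tilt [0.002  0.0015] F [ 0.  -0.1  1. ] M [ 0.02  0.03 -0.01] g 1.002 q [-0.42  0.5  -0.36  1.91  0.25  0.77 -1.88]
cm [0.16 0.02 5.39] rot [-0.0025  0.0001  0.0034]
```

```bash
python3 -m creep '[[[0.15,0,3,0,0,0.003,1],[0.15,0,5.4,0,0,0.003,1],[0.15,0,5.4,0,0,0.003,1],[0.15,0,5.4,0,0,0.003,1]]]' 50; python3 -c "
from h import *
st(); go((.4748,.3162,.038),-55.5)"
```

```text
t: 4.8
eef_pos: [0.4747, 0.3165, 0.0379]
tool_rot: [-0.001, 0.885, -0.465, 0.001]
contact_force: [-0.2, 0.0, 0.9]
gripper_width: 1.0
t 4.8 pos [0.4747 0.3165 0.0379] yaw -55.47 tilt [0.0021 0.0015] F [-0.2  0.   0.9] M [-0.   -0.01 -0.  ] g 1.0 q [-0.44  0.58 -0.33  1.93  0.29  0.67 -1.92]
cm [ 0.03  0.01 -0.01] rot [-0.0026  0.0001  0.0006]
```

```bash
python3 -m creep '[[[0,0,0,0,0,0,0],[0,0,0,0,0,0,0],[0,0,0,0,0,0,0],[0,0,0,0,0,0,0],[0,0,0,0,0,0,0],[0,0,0,0,0,0,0],[0,0,0,0,0,0,0],[0,0,0,0,0,0,0]]]' 60; python3 -c "
from h import *
st()"
```

```text
t: 5.8
eef_pos: [0.474, 0.3157, 0.0365]
tool_rot: [-0.0, 0.885, -0.465, 0.0]
contact_force: [-0.6, -1.1, 5.2]
gripper_width: 0.203
t 5.8 pos [0.474  0.3157 0.0365] yaw -55.47 tilt [0.0005 0.0002] F [-0.6 -1.1  5.2] M [-0.2   0.07 -0.  ] g 0.203 q [-0.44  0.58 -0.33  1.93  0.29  0.67 -1.92]
```

```bash
python3 -m creep '[[[0,0,-4,0,0,0,0],[0,0,-8,0,0,0,0],[0,0,-12,0,0,0,0],[0,0,-14,0,0,0,0],[0,0,-14,0,0,0,0],[0,0,-14,0,0,0,0]]]' 60
python3 - <<'E'
from h import *
st(); out=[]
for c in ("scene","side"):
    im,d=bot.read_camera(c); out.append(im)
cv2.imwrite("pics/e.png",cv2.resize(np.hstack(out),(800,300)))
go((.571,-.202,.18),-66.5); go((.571,-.202,.12),-66.5)
E
```

```text
t: 6.55
eef_pos: [0.4729, 0.3149, 0.1746]
tool_rot: [0.001, 0.885, -0.465, -0.001]
contact_force: [0.4, 0.8, -1.8]
gripper_width: 0.203
t 6.55 pos [0.4729 0.3149 0.1746] yaw -55.46 tilt [-0.0021 -0.0016] F [ 0.4  0.8 -1.8] M [ 0.   -0.    0.01] g 0.203 q [-0.38  0.39 -0.39  1.85  0.18  0.94 -1.83]
cm [48.15 21.23 -0.49] rot [ 0.003  -0.0003  0.1928]
cm [48.15 21.21  5.51] rot [ 0.003  -0.0003  0.1928]
```

View pics/e.png

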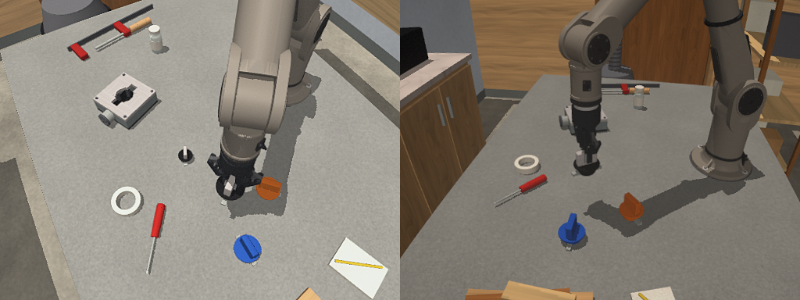

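Lifted: the plug hangs in the hand in both views (scene ~(230,187) of the 400-wide half). Moving to above the mouth.

```bash
python3 -m creep '[[[48.1,21.2,-0.5,0,0,0.193,0],[48.1,21.2,-0.5,0,0,0.193,0],[48.1,21.2,-0.5,0,0,0.193,0],[48.1,21.2,-0.5,0,0,0.193,0],[48.1,21.2,-0.5,0,0,0.193,0],[48.1,21.2,-0.5,0,0,0.193,0],[48.1,21.2,-0.5,0,0,0.193,0],[48.1,21.2,-0.5,0,0,0.193,0],[48.1,21.2,-0.5,0,0,0.193,0],[48.1,21.2,-0.5,0,0,0.193,0]]]'; python3 -m creep '[[[0,0,0,0,0,0,0],[0,0,0,0,0,0,0]]]'
python3 - <<'E'
from h import *
st(); out=[]
for c in ("wrist","scene","side"):
    im,d=bot.read_camera(c); k=bot.calibration(c); P=cloud(c,d,k).reshape(-1,3)
    t=P[(abs(P[:,2]-.061)<.004)&(np.hypot(P[:,0]-.571,P[:,1]+.202)<.125)]
    if c=="wrist": print(len(t),rect(t[:,:2]))
    if c!="wrist":
        x,y=proj(c,[.571,-.202,.1],k)[0].astype(int); im=cv2.resize(im[max(0,y-70):y+70,x-70:x+70],(300,300))
    else: im=cv2.resize(im,(400,300))
    out.append(im)
cv2.imwrite("pics/f.png",cv2.resize(np.hstack(out),(800,240)))
go((.571,-.202,.12),-66.5)
E
```

```text
t: 7.9
eef_pos: [0.5708, -0.2039, 0.1797]
tool_rot: [0.001, 0.835, -0.55, -0.001]
contact_force: [0.2, 0.3, -2.3]
gripper_width: 0.2
t: 8.15
eef_pos: [0.5717, -0.1989, 0.1809]
tool_rot: [-0.0, 0.837, -0.547, -0.001]
contact_force: [0.1, -0.5, -2.6]
gripper_width: 0.201
t 8.15 pos [ 0.5717 -0.1989  0.1809] yaw -66.38 tilt [-0.0006  0.0009] F [ 0.1 -0.5 -2.6] M [ 0.08 -0.01  0.  ] g 0.201 q [ 0.35  0.42 -0.16  1.77  0.08  0.96 -0.99]
15207 ((585.401123046875, -196.66506958007812), (191.83604431152344, 160.68246459960938), 23.31397247314453)
cm [0.18 0.17 6.12] rot [-0.0001  0.0002  0.0013]
```

View pics/f.png

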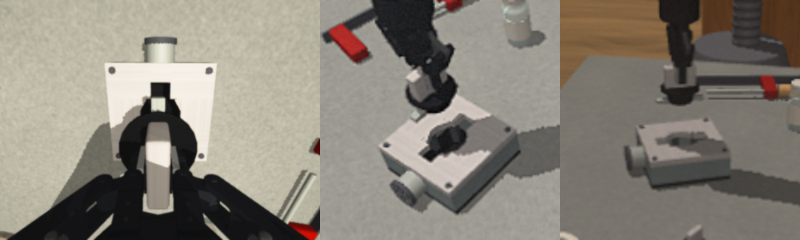

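Hover picture: the visible lug (wrist panel ~(158,103)) points into the slot at (160,88). The box pose from the wrist camera agrees within 1 mm. Lowering.

```bash
python3 -m creep '[[[0.1,0.1,3,0,0,0,0],[0.18,0.17,6,0,0,0,0],[0.18,0.17,6.5,0,0,0,0],[0.18,0.17,7,0,0,0,0],[0.18,0.17,7,0,0,0,0],[0.18,0.17,7,0,0,0,0]]]'
python3 - <<'E'
from h import *
st(); out=[]
for c in ("wrist","scene","side"):
    im,d=bot.read_camera(c); k=bot.calibration(c)
    if c!="wrist":
        x,y=proj(c,[.571,-.202,.07],k)[0].astype(int); im=cv2.resize(im[max(0,y-40):y+40,x-40:x+40],(300,300))
    else: im=cv2.resize(im[60:340,100:440],(364,300))
    out.append(im)
cv2.imwrite("pics/g.png",cv2.resize(np.hstack(out),(800,249)))
go((.571,-.202,.0715),-66.5)
E
```

```text
t: 9.05
eef_pos: [0.5716, -0.2032, 0.1122]
tool_rot: [-0.0, 0.836, -0.548, 0.001]
contact_force: [-0.3, 0.3, -2.3]
gripper_width: 0.204
t 9.05 pos [ 0.5716 -0.2032  0.1122] yaw -66.52 tilt [ 0.0017 -0.0005] F [-0.3  0.3 -2.3] M [ 0.01 -0.02 -0.04] g 0.204 q [ 0.35  0.5  -0.15  1.82  0.1   0.82 -1.01]
cm [-0.13 -0.02  4.03] rot [-0.0008 -0.0007 -0.0005]
```

View pics/g.png

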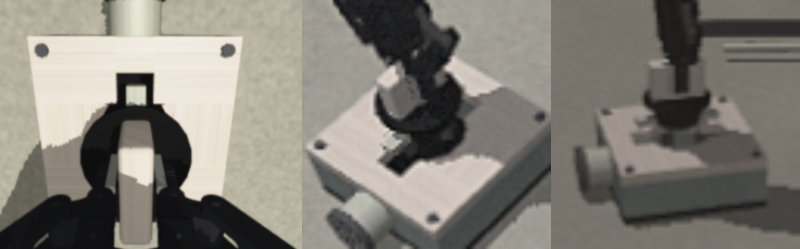

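The lug sits centred over the slot (wrist panel, ~(136,93)). Pushing down.

```bash
python3 -m creep '[[[-0.1,0,1,0,0,0,0],[-0.1,0,2,0,0,0,0],[-0.1,0,3,0,0,0,0],[-0.1,0,3.5,0,0,0,0],[-0.1,0,3.8,0,0,0,0],[-0.1,0,3.9,0,0,0,0],[-0.1,0,3.9,0,0,0,0]]]'; python3 -c "
from h import *
st(); go((.571,-.202,.0715),-66.5)"
```

```text
t: 10.07
eef_pos: [0.5707, -0.2022, 0.0725]
tool_rot: [-0.0, 0.836, -0.548, 0.0]
contact_force: [-1.3, 0.1, -1.1]
gripper_width: 0.203
t 10.07 pos [ 0.5707 -0.2022  0.0725] yaw -66.52 tilt [ 0.0005 -0.0001] F [-1.3  0.1 -1.1] M [ 0.09  0.21 -0.02] g 0.203 q [ 0.35  0.56 -0.14  1.84  0.11  0.75 -1.02]
cm [-0.01 -0.04  0.1 ] rot [-0.0004 -0.0003 -0.0003]
```

```bash
python3 -m creep '[[[0,0,0.1,0,0,0,0],[0,0,0.1,0,0,0,0],[0,0,0.15,0,0,0,0],[0,0,0.15,0,0,0,0]]]'
python3 - <<'E'
from h import *
st(); out=[]
for c in ("wrist","scene","side"):
    im,d=bot.read_camera(c); k=bot.calibration(c)
    if c!="wrist":
        x,y=proj(c,[.571,-.202,.07],k)[0].astype(int); im=cv2.resize(im[max(0,y-40):y+40,x-40:x+40],(300,300))
    else: im=cv2.resize(im[60:340,100:440],(364,300))
    out.append(im)
cv2.imwrite("pics/i.png",cv2.resize(np.hstack(out),(800,249)))
E
```

```text
t: 10.58
eef_pos: [0.5707, -0.2022, 0.0724]
tool_rot: [-0.0, 0.836, -0.548, 0.0]
contact_force: [-5.1, 1.2, 12.6]
gripper_width: 0.196
t 10.57 pos [ 0.5707 -0.2022  0.0724] yaw -66.53 tilt [ 0.0006 -0.0003] F [-5.1  1.2 12.6] M [0.45 1.18 0.04] g 0.196 q [ 0.35  0.56 -0.14  1.84  0.11  0.75 -1.02]
```

View pics/i.png

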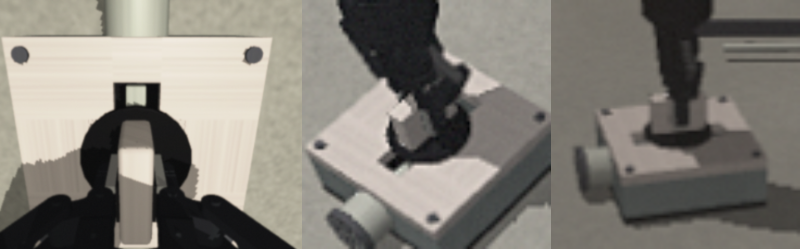

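Seated: the flange lies on the lip, the lug is down in the slot, and the reaction is 12.6 N. I'll ease off 1 mm and twist clockwise (+z of the downward tool).

```bash
python3 -m creep '[[[0,0,-0.1,0,0,0,0],[0,0,-0.1,0,0,0.1,0],[0,0,-0.1,0,0,0.2,0],[0,0,-0.1,0,0,0.3,0],[0,0,-0.1,0,0,0.4,0],[0,0,-0.1,0,0,0.5,0],[0,0,-0.1,0,0,0.6,0],[0,0,-0.1,0,0,0.6,0]]]'; python3 -c "
from h import *
st()"
```

```text
t: 11.72
eef_pos: [0.5716, -0.2025, 0.0725]
tool_rot: [0.001, -0.637, 0.771, -0.001]
contact_force: [0.0, 0.1, 4.9]
gripper_width: 0.2
t 11.72 pos [ 0.5716 -0.2025  0.0725] yaw -100.86 tilt [ 0.0022 -0.0008] F [0.  0.1 4.9] M [ 0.05  0.08 -0.07] g 0.2 q [ 0.23  0.55  0.01  1.85 -0.01  0.74 -1.52]
```

```bash
python3 -m creep '[[[0,0,0,0,0,0.1,0],[0,0,0,0,0,0.2,0],[0,0,0,0,0,0.3,0],[0,0,0,0,0,0.4,0],[0,0,0,0,0,0.5,0],[0,0,0,0,0,0.55,0],[0,0,0,0,0,0.58,0],[0,0,0,0,0,0.58,0]]]'; python3 -c "
from h import *
st()"
```

```text
t: 12.72
eef_pos: [0.5711, -0.2028, 0.0725]
tool_rot: [0.0, -0.391, 0.921, -0.001]
contact_force: [-1.6, -1.0, 5.9]
gripper_width: 0.203
t 12.72 pos [ 0.5711 -0.2028  0.0725] yaw -134.0 tilt [ 0.0013 -0.0009] F [-1.6 -1.   5.9] M [-0.06  0.38  0.07] g 0.203 q [ 0.12  0.56  0.16  1.86 -0.12  0.73 -1.99]
```

```bash
python3 -m creep '[[[0,0,0,0,0,0.03,0],[0,0,0,0,0,0.06,0],[0,0,0,0,0,0.08,0],[0,0,0,0,0,0.08,0]]]'; python3 -c "
from h import *
st()"
```

```text
t: 13.22
eef_pos: [0.571, -0.203, 0.0726]
tool_rot: [-0.0, -0.356, 0.934, -0.001]
contact_force: [-2.8, -1.8, 7.3]
gripper_width: 0.205
t 13.22 pos [ 0.571  -0.203   0.0726] yaw -138.29 tilt [ 0.0008 -0.0023] F [-2.8 -1.8  7.3] M [-0.43  0.57  1.77] g 0.205 q [ 0.1   0.56  0.18  1.86 -0.14  0.73 -2.06]
```

Mz rose to 1.8 N·m, so the stop has been reached at about 72°. I'll press slightly further to be sure.

```bash
python3 -m creep '[[[0,0,0,0,0,0.03,0],[0,0,0,0,0,0.05,0],[0,0,0,0,0,0.05,0]]]'
python3 - <<'E'
from h import *
st(); im,d=bot.read_camera("wrist"); W=cloud("wrist",d).reshape(-1,3)
b=W[(W[:,2]>.1)&(W[:,2]<.114)&(np.hypot(W[:,0]-.571,W[:,1]+.2028)<.036)]; print(len(b),rect(b[:,:2])); cv2.imwrite("pics/j.png",im)
E
```

```text
t: 13.6
eef_pos: [0.571, -0.2029, 0.0727]
tool_rot: [-0.0, -0.335, 0.942, -0.002]
contact_force: [-3.1, -1.9, 9.4]
gripper_width: 0.202
t 13.6 pos [ 0.571  -0.2029  0.0727] yaw -140.87 tilt [ 0.0003 -0.0033] F [-3.1 -1.9  9.4] M [-0.6   0.76  3.29] g 0.202 q [ 0.09  0.56  0.19  1.86 -0.15  0.73 -2.09]
5482 ((571.98876953125, -203.736083984375), (56.23455810546875, 46.35028839111328), -10.472236633300781)
```

View pics/j.png

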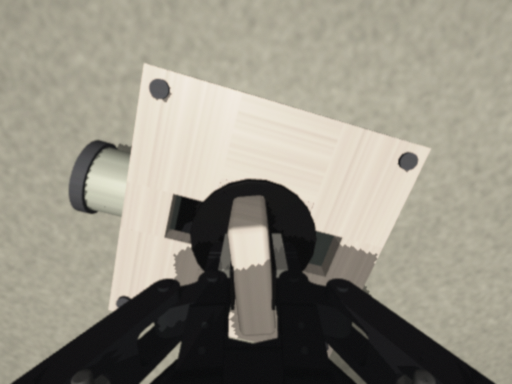

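Wrist view: both slots (~(185,215) and (325,250)) are empty of lugs, and the bar has turned well away from them. The stop is firm at 3.3 N·m. Backing off some wind-up, then releasing.

```bash
python3 -m creep '[[[0,0,-0.05,0,0,-0.06,0],[0,0,-0.05,0,0,-0.07,0],[0,0,-0.05,0,0,-0.07,0]]]'; python3 -c "
from h import *
st()"; python3 -m creep '[[[0,0,0,0,0,0,0.5],[0,0,0,0,0,0,1],[0,0,0,0,0,0,1],[0,0,0,0,0,0,1],[0,0,0,0,0,0,1],[0,0,0,0,0,0,1],[0,0,-1,0,0,0,1],[0,0,-3,0,0,0,1],[0,0,-5,0,0,0,1],[0,0,-8,0,0,0,1]]]'; python3 -c "
from h import *
st()"
```

```text
t: 14.02
eef_pos: [0.571, -0.2029, 0.0726]
tool_rot: [0.0, -0.362, 0.932, -0.001]
contact_force: [-0.8, -3.4, 5.5]
gripper_width: 0.2
t 14.03 pos [ 0.571  -0.2029  0.0726] yaw -137.5 tilt [ 0.0011 -0.0011] F [-0.8 -3.4  5.5] M [-0.81  0.23  1.4 ] g 0.2 q [ 0.11  0.56  0.17  1.86 -0.14  0.73 -2.04]
t: 15.28
eef_pos: [0.5701, -0.2021, 0.153]
tool_rot: [-0.0, -0.362, 0.932, 0.0]
contact_force: [0.7, -0.9, 0.1]
gripper_width: 1.001
t 15.28 pos [ 0.5701 -0.2021  0.153 ] yaw -137.57 tilt [-0.0009  0.0002] F [ 0.7 -0.9  0.1] M [ 0.   -0.02  0.01] g 1.001 q [ 0.09  0.45  0.2   1.81 -0.11  0.89 -2.07]
```

Now retract further, then check.

```bash
python3 -m creep '[[[0,0,-4,0,0,0,1],[0,0,-8,0,0,0,1],[0,0,-12,0,0,0,1],[0,0,-12,0,0,0,1],[0,0,-12,0,0,0,1]]]'
python3 - <<'E'
from h import *
st(); out=[]
for c in ("wrist","scene","side"):
    im,d=bot.read_camera(c); k=bot.calibration(c); W=cloud(c,d,k).reshape(-1,3)
    r=np.hypot(W[:,0]-.571,W[:,1]+.2028)
    b=W[(W[:,2]>.1)&(W[:,2]<.118)&(r<.04)]; f=W[(W[:,2]>.062)&(W[:,2]<.075)&(r<.036)&(r>.015)]
    print(c,len(b),rect(b[:,:2]) if len(b)>5 else 0,"top z",np.median(b[:,2]) if len(b) else 0,"flange z",np.median(f[:,2]))
    s=W[(np.hypot(W[:,0]-.497,W[:,1]-.118)<.04)&(W[:,2]>.05)&(W[:,2]<.06)]; print(" small",len(s),s.mean(0) if len(s) else 0)
    if c!="wrist":
        x,y=proj(c,[.571,-.202,.07],k)[0].astype(int); im=cv2.resize(im[max(0,y-70):y+90,x-60:x+100],(300,300))
    else: im=cv2.resize(im,(400,300))
    out.append(im)
cv2.imwrite("pics/l.png",cv2.resize(np.hstack(out),(800,240)))
E
```

```text
t: 15.9
eef_pos: [0.5701, -0.2021, 0.2722]
tool_rot: [-0.0, -0.362, 0.932, 0.0]
contact_force: [-0.4, -0.2, -1.4]
gripper_width: 1.002
t 15.9 pos [ 0.5701 -0.2021  0.2722] yaw -137.57 tilt [-0.0001  0.0002] F [-0.4 -0.2 -1.4] M [-0.    0.03 -0.05] g 1.002 q [ 0.06  0.33  0.22  1.7  -0.08  1.13 -2.09]
wrist 813 ((571.5604248046875, -203.63818359375), (59.319183349609375, 17.939395904541016), -43.91622543334961) top z 0.10719578562197005 flange z 0.06546720986701626
 small 66 [0.49119188 0.09546063 0.05352705]
scene 156 ((570.8175048828125, -202.84548950195312), (60.47737121582031, 20.2794132232666), -43.29630661010742) top z 0.1082248713494599 flange z 0.06698112333888954
 small 52 [0.49463796 0.10616148 0.05613856]
side 73 ((569.3445434570312, -201.05958557128906), (61.4700927734375, 20.015701293945312), -43.663368225097656) top z 0.10847536411336293 flange z 0.0674512813296614
 small 38 [0.49569683 0.11002816 0.05434268]
```

View pics/l.png

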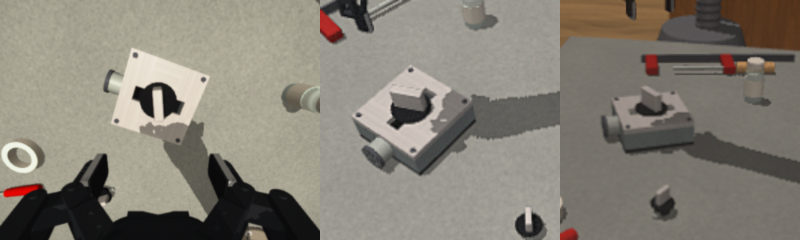

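The plug is seated: flange and bar top at the right height, and the small plug still upright. The bar is at -43.7°, a turn of about 67°, while the stop torque suggested about 69°. There is time to regrip, squared on the bar, and check it really is at the stop.

```bash
python3 -c "
from h import *
go((.5710,-.2028,.0735),-133.7)"
```

```text
cm [-0.05 -0.18 19.74] rot [ 0.002  -0.0013 -0.0675]
```

```bash
python3 -m creep '[[[0,-0.1,6,0,0,-0.067,1],[0,-0.1,12,0,0,-0.067,1],[0,-0.1,16,0,0,-0.067,1],[0,-0.1,18.5,0,0,-0.067,1],[0,-0.1,19.7,0,0,-0.067,1],[0,-0.1,19.7,0,0,-0.067,1],[0,-0.1,19.7,0,0,-0.067,1]]]' 50; python3 -c "
from h import *
st()"; python3 -m creep '[[[0,0,0,0,0,0,0],[0,0,0,0,0,0,0],[0,0,0,0,0,0,0],[0,0,0,0,0,0,0],[0,0,0,0,0,0,0],[0,0,0,0,0,0,0],[0,0,0,0,0,0,0]]]' 50; python3 -c "
from h import *
st()"
```

```text
t: 16.92
eef_pos: [0.572, -0.2032, 0.0763]
tool_rot: [0.001, -0.393, 0.92, -0.001]
contact_force: [-0.5, 0.1, -0.4]
gripper_width: 0.997
t 16.93 pos [ 0.572  -0.2032  0.0763] yaw -133.74 tilt [ 0.0017 -0.0005] F [-0.5  0.1 -0.4] M [-0.05 -0.02  0.01] g 0.997 q [ 0.11  0.55  0.17  1.86 -0.13  0.74 -1.98]
t: 17.8
eef_pos: [0.5713, -0.203, 0.0755]
tool_rot: [0.0, -0.393, 0.92, -0.0]
contact_force: [-1.9, -0.3, 5.3]
gripper_width: 0.203
t 17.8 pos [ 0.5713 -0.203   0.0755] yaw -133.73 tilt [ 0.0003 -0.    ] F [-1.9 -0.3  5.3] M [0.15 0.29 0.1 ] g 0.203 q [ 0.11  0.55  0.17  1.86 -0.13  0.74 -1.98]
```

```bash
for i in 1; do python3 -m creep '[[[0,0,0,0,0,0.015,0],[0,0,0,0,0,0.015,0]]]' >/dev/null; python3 -c "
from h import *
st()"; done;  python3 -m creep '[[[0,0,0,0,0,0.02,0],[0,0,0,0,0,0.02,0]]]' >/dev/null; python3 -c "
from h import *
st()"
```

```text
t 18.05 pos [ 0.5712 -0.2031  0.0755] yaw -134.55 tilt [ 0.     -0.0004] F [-1.6  0.4  5.3] M [0.01 0.38 0.37] g 0.203 q [ 0.11  0.55  0.17  1.86 -0.13  0.74 -1.99]
t 18.3 pos [ 0.5712 -0.2031  0.0755] yaw -135.59 tilt [-0.0002 -0.0009] F [-3.1  0.2  5.5] M [-0.11  0.48  0.97] g 0.206 q [ 0.11  0.55  0.18  1.86 -0.14  0.74 -2.01]
```

The moment rises with the first degree, so the plug was already at the stop. Easing off and releasing.

```bash
python3 -m creep '[[[0,0,0,0,0,-0.018,0],[0,0,0,0,0,-0.018,0]]]' >/dev/null; python3 -c "
from h import *
st()"; python3 -m creep '[[[0,0,0,0,0,0,0.5],[0,0,0,0,0,0,1],[0,0,0,0,0,0,1],[0,0,0,0,0,0,1],[0,0,0,0,0,0,1],[0,0,0,0,0,0,1],[0,0,-1.5,0,0,0,1],[0,0,-5,0,0,0,1],[0,0,-11,0,0,0,1],[0,0,-16,0,0,0,1]]]'; python3 -m creep '[[[0,0,-4,0,0,0,1],[0,0,-4,0,0,0,1],[0,0,-4,0,0,0,1]]]' >/dev/null;  python3 - <<'E'
from h import *
st(); out=[]
for c in ("wrist","scene","side"):
    im,d=bot.read_camera(c); k=bot.calibration(c); W=cloud(c,d,k).reshape(-1,3)
    r=np.hypot(W[:,0]-.571,W[:,1]+.2028)
    b=W[(W[:,2]>.1)&(W[:,2]<.118)&(r<.04)]
    print(c,len(b),rect(b[:,:2]),"top z",np.median(b[:,2]))
    out.append(im)
cv2.imwrite("pics/m.png",cv2.resize(np.hstack(out[1:]),(800,300)))
E
```

```text
t 18.55 pos [ 0.5711 -0.2032  0.0755] yaw -134.66 tilt [-0.     -0.0003] F [-1.5  0.1  5.5] M [0.04 0.42 0.41] g 0.203 q [ 0.11  0.55  0.17  1.86 -0.13  0.74 -2.  ]
t: 19.8
eef_pos: [0.5714, -0.2032, 0.2386]
tool_rot: [0.001, -0.385, 0.923, -0.001]
contact_force: [0.7, 0.7, -0.5]
gripper_width: 1.0
t 20.18 pos [ 0.5708 -0.2028  0.2753] yaw -134.7 tilt [0.     0.0001] F [-1.1  0.8 -0.6] M [ 0.01  0.03 -0.  ] g 1.002 q [ 0.07  0.33  0.22  1.69 -0.08  1.13 -2.04]
wrist 797 ((571.4125366210938, -203.14199829101562), (60.3709602355957, 17.325223922729492), -44.242279052734375) top z 0.10713693805121088
scene 153 ((571.1653442382812, -202.2098846435547), (59.983551025390625, 19.70754051208496), -43.28537368774414) top z 0.10836331328528638
side 73 ((569.6709594726562, -201.39117431640625), (62.58738708496094, 21.093826293945312), -47.5632209777832) top z 0.10824853164389762
```

View pics/m.png

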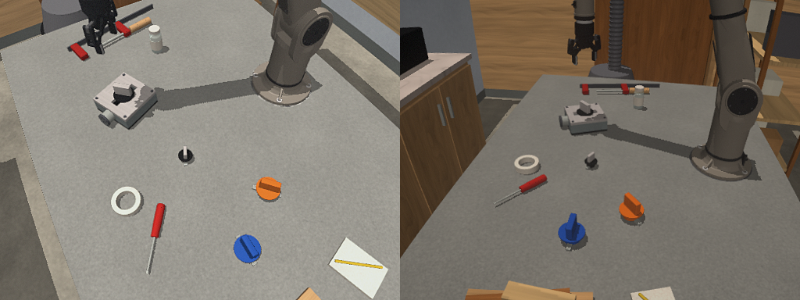

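The plug is seated and turned in the box, the small plug, orange and blue ones are unmoved, and the hand is clear.

```bash
python3 -c "
from station import bot
print(bot.hand_in())"
```

```text
the job is handed in; nothing more can be done
None
```

I put the larger plug in the dust box mouth with its lugs in the slots, pushed it down until the flange sat on the lip, and twisted it clockwise to the stop. Then I let go, moved the hand clear and handed in at about 20 s.

- **Seating:** the bar top reads 107–108 mm above the bench, where 108 mm means fully seated.
- **Twist:** the bar has turned about 67–68° from the slots, measured by the wrist and scene cameras. The stop gave 3.3 N·m when I pressed into it. To check, I gripped the bar again: the torque rose within the first degree, so the plug was already at the stop.
- **Other things:** the small plug, the orange and blue plugs and everything else look where they were in the last pictures.
- **Disagreement:** the last side-camera reading of the bar angle was about 3–4° off the other two. I put that down to only 73 points on the bar. The stop also came slightly short of the stated "about 70°".

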